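# Hold the set collar on the flat of a tube carousel's shaft

## Robot

A 6-joint arm with a two-finger parallel gripper is mounted at the origin on the work surface. World frame = base frame: x ahead of the robot, y to its left, z up, the work surface at z = 0. Lengths are in mm, angles in rad, forces in N, time in s.
With the tool pointing down it reaches from about 400 to 925 mm from the base axis. Payload 12.5 kg.
Tool frame: the origin (TCP) lies on the mounting face of the last link; the fingertips stand 190 mm ahead of it and the grasp point (between the pads) lies 171 mm ahead of it (env.tcp_to_tips is the distance from the TCP to the fingertips, in mm); x points along the fingers, y is the direction in which the jaws open and shut, and the axes are right-handed (so a half turn about x gives the same grasp; the last joint's range is limited). The gripper opens to 95 mm and grips with 3 to 60 N. Pads are 20 mm wide; open, the fingers measure 119 mm over their backs; the gripper's body (75 mm by 180 mm) begins 59 mm behind the grasp point.
Start: joints at [1.226, 0.491, 1.559, -0, 1.092, -0.106], TCP at [147.811, 607.27, 404.761] pointing down, gripper open.
Joint ranges: [-3.1, 3.1], [-0.84, 2.19], [0.05, 2.79], [-1.13, 4.28], [0.06, 2.93], [-2.69, 2.69]. Speed limits (rad/s): [2.22, 2.22, 2.79, 3.14, 3.14, 3.14].

## Interface

Orientations are given as [roll, pitch, yaw] about the fixed x, y, z axes, in that order (R = Rz(yaw) Ry(pitch) Rx(roll)).
In Python, from cell import monitor, cams, job, env gives the robot as it stands. The module is installed in compiled form; this text tells all that it offers.
- The arm moves only by the tool apply_moves, never from a script. Its argument "series" is a list of rows, each a list of 3 entries, a list of its own where there are three numbers: the closure, from -1 (fully open) to 1 (shut), so that 0 is half open, then the shift along the tool's x, y, z in cm, then the turn about the tool's x in rad. A call has 1 to 20 rows; each row is the pose to reach, as a shift and turn from the pose commanded when the call began, along the tool's axes at that moment; what a row does not reach only later rows make up. A row lasts 1/8 s, in which the tool goes at most 62.5 mm and 10.7 degrees, less where a joint would pass 70% of its speed; a pose out of reach is approached as far as the arm can. A call with a gripper value outside its range is refused whole. The fingers move at their own pace and stop on an object; the grip force is fixed at half the most. Time passes only in rows, so rows that repeat a pose let the fingers close. It gives the time, the measured TCP pose, the force and the opening at its end, in the units of the state.
- monitor.state(): the state, without advancing time (a new reading comes with each control period).
- cams.read_camera(name): name is "scene" or "top" or "wrist"; returns a dict with "image" (384x512x3 uint8, red, green, blue), "fx", "fy", "cx", "cy" (pixels), "position" and "orientation" of the camera in the world. Camera axes: x right, y down, z forward; pixel columns grow to the right and rows downward; lengths in mm; the calibration is good to about 2 mm. A picture is of the moment at which its call begins. There is no depth.
- job.job_done(): hands the job in, once; it reports no verdict.
The state is a dict: "t": time; "joints": joint angles; "qvel": joint speeds; "tau": joint torques, N m; "eef_pos": TCP position; "tcp_rot": TCP orientation; "ft_force": force on the tool from outside, world axes, zero at the start; "moment": the same for the moment, N m; "opening": opening from 0.0 (shut) to 1.0 (fully open).
Only numpy, scipy, OpenCV 4.12 (cv2) and the standard library are available. Lean on these libraries where they do the work, as an engineer would, in place of code of your own. Each camera call takes 0.05 s, during which the arm holds its last target. There are 200 camera calls.

## Task

Get the tube carousel's drive ready for its wheel: turn the upright shaft until the flat on it squarely faces the red home mark on the housing, with your fingers pinching the shaft across that flat so that you feel you have it. Then slip the loose aluminium collar over the shaft and hold it level with its black thumbscrew squarely over the flat and about half-way up it, well clear of the housing, so that I can tighten the screw. Finish while still holding it there, with the flat still facing the mark, and leave the other things on the table where they are.

Things in the scene. Friction and masses are not known exactly. Their poses are not given: they have to be found in the camera images.
- drive: fixed white and grey drive unit of the tube carousel, 190 x 160 mm, housing top 62 mm above the table, with a round aluminium boss (52 mm across, top at 70 mm) from which the shaft stands up. Origin on the table, on the shaft's axis; z up, x horizontal towards the red home mark
- home_mark (a point): middle of the red line painted on the housing's top (45 mm long, running straight away from the shaft, with a wider red bar at its outer end), 60 mm from the shaft's axis, on the drive's x axis
- shaft (a joint): turn of the upright shaft, rad, anticlockwise from above positive; 0 when its flat squarely faces the home mark. It turns stiffly (about 0.06 N m) and stays where it is left
- shaft_tip (a point): centre of the shaft's top end, 140 mm above the table. The shaft is dark steel, 16 mm thick; from 36 mm below the tip up to the tip it is D-shaped, with one flat; the last 3 mm are chamfered. Below that it is fully round
- shaft_flat: the bright flat milled on the dark shaft, 12 mm wide and 33 mm high, from 104 to 137 mm above the table. Origin in the middle of its surface, 5.2 mm from the shaft's axis; x points straight out of the flat, z up. The shaft measures 13 mm across the flat, 16 mm elsewhere; fingers that reach below the flat close on the full round instead
- collar: loose aluminium set collar, 36 mm across, 20 mm high, bore 19 mm, lying flat on the table, about 90 g, with a thumbscrew standing out of one side. Origin in the middle of its underside; z along the bore (up), x towards the thumbscrew. It can be gripped across its 36 mm, at right angles to the thumbscrew
- thumbscrew (a point): middle of the thumbscrew's black knob (16 mm across, 12 mm long), 27 mm out from the collar's axis along its x, 10 mm above its underside
- tube_wheel: bystander: white two-deck tube wheel, 190 mm across, 44 mm high, lying flat; origin under its centre
- tube_rack: bystander: blue rack 70 x 150 mm with red-capped tubes, 104 mm high; origin under its centre
- carton: bystander: white open carton 160 x 210 x 90 mm with red-capped tubes; origin under its centre
- sanitiser: bystander: clear pump bottle, 72 mm across, 198 mm high; origin under its centre
- tissues: bystander: purple tissue pack 120 x 190 x 55 mm; origin under its centre
- phone: bystander: black phone 155 x 75 x 9 mm; origin under its centre
- label_roll: bystander: roll of white labels, 84 mm across, 30 mm high, lying flat; origin under its centre
- screwdriver: bystander: yellow-handled screwdriver, 170 mm long, lying flat
Not all that is in view belongs to the job. What is meant by the collar is not orange or pink, and is the smaller of those in its own colour.

How it is judged:
By the outcome, as a careful person would: the job done as asked, in the order asked, and still so for the second after the job is handed in, while the arm keeps its last pose, push and grip.
It also fails if it takes over 54 s, if anything falls off the work surface, if the arm or the gripper's body presses on something with over 40 N, if the wrist force passes 120 N, or if a joint passes its speed limit or range.

## Working session

There is one attempt and no reset: what is moved stays moved. The work goes in short steps, Python scripts to look and compute and a tool call to move; the robot and the scene stay as the last step left them, time stands still between calls to the robot, and variables do not carry over. Pictures are saved under pics/ and viewed, about 8 in all and at most 12, crops included, and the job is handed in when it is done.

Besides the shell and the picture viewer there is one more tool, called after "Call:" as a command line: name --argument value ..., lists and objects as JSON in quotes. apply_moves: Moves the arm, as the interface text tells. Its arguments: {"type":"object","properties":{"series":{"type":"array"}},"required":["series"]}

```bash
mkdir -p pics; cat > h.py <<'E'
from cell import monitor, cams, job, env
import numpy as np, cv2
from scipy.spatial.transform import Rotation as R
def rot(o):
    o=np.array(o,float)
    if o.shape==(3,3): return o
    if o.size==3: return R.from_euler('xyz',o).as_matrix()
    return R.from_quat(o).as_matrix()
def look(n): return cams.read_camera(n)
def ray(c,u,v):
    return np.array(c['position'],float), rot(c['orientation'])@np.array([(u-c['cx'])/c['fx'],(v-c['cy'])/c['fy'],1])
def onz(c,u,v,z):
    p,d=ray(c,u,v); return p+d*(z-p[2])/d[2]
def proj(c,P):
    q=rot(c['orientation']).T@(np.array(P,float)-np.array(c['position'])); return c['cx']+c['fx']*q[0]/q[2], c['cy']+c['fy']*q[1]/q[2]
def tri(c1,p1,c2,p2):
    A=[];b=[]
    for c,p in((c1,p1),(c2,p2)):
        o,d=ray(c,*p); d=d/np.linalg.norm(d); M=np.eye(3)-np.outer(d,d); A.append(M); b.append(M@o)
    return np.linalg.lstsq(np.vstack(A),np.hstack(b),rcond=None)[0]
def save(im,name,s=1.5):
    cv2.imwrite('pics/'+name,cv2.cvtColor(cv2.resize(im,None,fx=s,fy=s,interpolation=cv2.INTER_CUBIC),cv2.COLOR_RGB2BGR))
E
python3 - <<'E'
from h import *
print(monitor.state(), env.tcp_to_tips)
ims=[]
for n in('scene','top'):
    c=look(n); ims.append(c['image']); print(n,{k:v for k,v in c.items() if k!='image'})
    save(c['image'],n+'0.png',1.55)
E
```

```text
{'t': 0.0, 'joints': array([ 1.22639003e+00,  4.91570853e-01,  1.55947408e+00, -4.82708714e-05,
        1.09169324e+00, -1.05573731e-01]), 'qvel': array([ 0.00030918,  0.00114653,  0.00115812, -0.00012737, -0.00077608,
       -0.00100024]), 'tau': array([ 1.23300939e-03, -6.12646580e+01, -2.58198649e+01,  6.93243043e-02,
        4.80304565e-02, -1.07250135e-04]), 'eef_pos': array([147.80776781, 607.23163232, 404.14612657]), 'tcp_rot': array([-1.63901547,  1.56965   , -1.87782576]), 'ft_force': array([ 0.89117316, -1.10530237, -1.36231478]), 'moment': array([-0.02143362, -0.03354932,  0.03557815]), 'opening': 0.9987072002896014} 190.1
scene {'fx': 347.39587216460865, 'fy': 347.39587216460865, 'cx': 248.1459899486765, 'cy': 189.63090950736913, 'position': array([1157.89054202, -306.23732223,  825.28952205]), 'orientation': array([-2.36191511, -0.00674346,  1.13550572])}
top {'fx': 382.5610061776469, 'fy': 382.5610061776469, 'cx': 246.5361319411645, 'cy': 187.72287899389087, 'position': array([ 244.75068651,   -7.46787473, 1528.56967631]), 'orientation': array([-2.94735479, -0.00801122, -1.54463882])}
```

View pics/scene0.png

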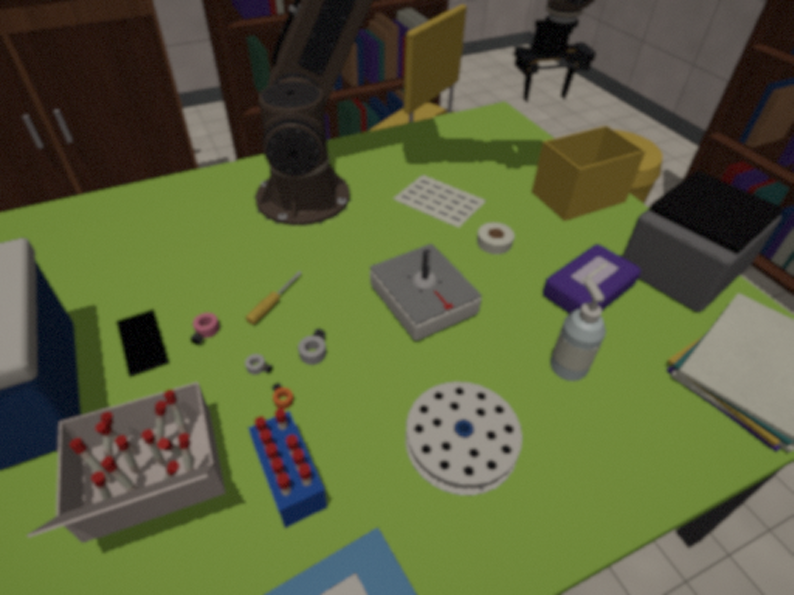

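View pics/top0.png

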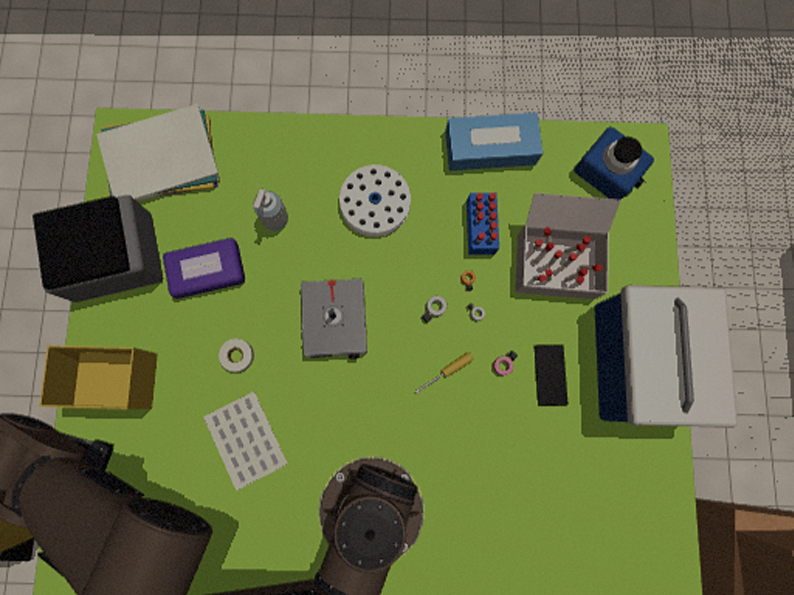

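Candidates for the collar in the top picture (794-wide view): grey ring at (435,307), which is larger; grey ring at (477,313), which is smaller; pink (504,364); orange (468,279). By the description it is the smaller grey one. In the scene view it is at (256,363), with its knob at (268,369). The drive's shaft is at (425,262) in the scene view and (333,313) in the top view.

```bash
python3 - <<'E'
from h import *
s=look('scene'); t=look('top')
f=1.55
for n,a,b,z in(('big',(435,307),(312,349),15),('small',(477,313),(256,363),15),('knob small',(469.5,307),(268,369),10)):
    print(n,'top',onz(t,a[0]/f,a[1]/f,z).round(),'scene',onz(s,b[0]/f,b[1]/f,z).round())
for n,c in(('scene',s),('top',t)):
    hsv=cv2.cvtColor(c['image'],cv2.COLOR_RGB2HSV)
    m=((hsv[...,0]<8)|(hsv[...,0]>172))&(hsv[...,1]>130)&(hsv[...,2]>60)
    k,l,st,ce=cv2.connectedComponentsWithStats(m.astype(np.uint8))
    for i in range(1,k):
        if st[i,4]>5:
            P=onz(c,*ce[i],62)
            if abs(P[1]-80)<150: print(n,st[i],onz(c,*ce[i],62).round())
print('tip scene/top',tri(s,(426/f,251/f),t,(334/f,314/f)).round(), onz(s,425/f,250/f,140).round(),'bossbase',onz(s,425/f,281/f,70).round())
a=cv2.resize(s['image'][150:230,215:315],None,fx=5,fy=5,interpolation=cv2.INTER_CUBIC)
b=cv2.resize(s['image'][205:265,145:225],None,fx=5,fy=5,interpolation=cv2.INTER_CUBIC)
C=np.zeros((800-100,500,3),np.uint8);C[:400,:500]=a;C[400:700,:400]=b
save(C,'crop1.png',0.85)
E
```

```text
big top [ 504. -150.   15.] scene [ 511. -153.   15.]
small top [ 491. -259.   15.] scene [ 499. -260.   15.]
knob small top [ 508. -240.   10.] scene [ 518. -243.   10.]
scene [285 193   7   6  16] [553. 115.  62.]
top [212 181   4  14  24] [539. 117.  62.]
tip scene/top [463. 106. 132.] [469. 106. 140.] bossbase [484. 103.  70.]
```

View pics/crop1.png

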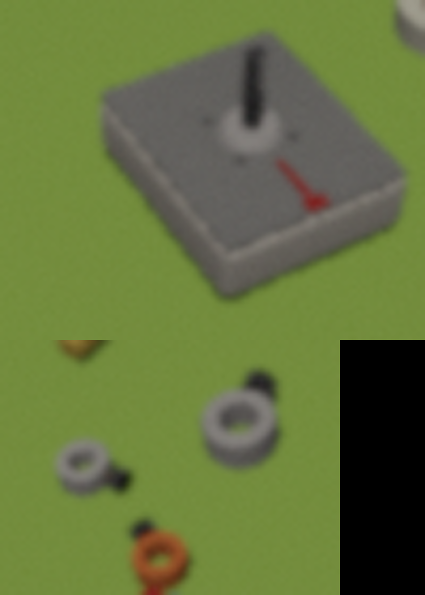

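The crop confirms the pick: the smaller grey ring with its knob to its lower right, at about (84,466) in the crop. The flat can't be seen from the scene camera, so it faces roughly away from it. Next I look from the wrist.

```bash
cat >> h.py <<'E'
def tool():
    s=monitor.state(); return np.array(s['eef_pos']), rot(s['tcp_rot'])
def togo(P,yaw_y=None):
    """shift (cm, tool axes) to bring TCP to P; turn to bring tool y to world heading yaw_y (deg, mod 180)"""
    p,T=tool(); d=T.T@(np.array(P)-p)/10
    out=[d.round(3)]
    h=np.degrees(np.arctan2(T[1,1],T[0,1])); out.append(('yhead',round(h,2)))
    if yaw_y is not None:
        e=(yaw_y-h+90)%180-90; out.append(('turn rad',round(-np.radians(e),4)))  # tool x is down
    return out
E
python3 - <<'E'
from h import *
p,T=tool(); print(p,T.round(3))
w=look('wrist'); print({k:v for k,v in w.items() if k!='image'})
print('cam in tool',(T.T@(np.array(w['position'])-p)).round(1),(T.T@rot(w['orientation'])).round(3))
print(togo((420,100,420),0))
E
```

```text
[147.81786112 607.26031445 404.39479999] [[-0.     0.237  0.972]
 [-0.001  0.972 -0.237]
 [-1.    -0.001 -0.   ]]
{'fx': 338.05317679612506, 'fy': 338.05317679612506, 'cx': 254.60853617694931, 'cy': 194.60270814263137, 'position': array([ 68.92039383, 626.84710724, 383.40118937]), 'orientation': array([2.84668392e+00, 1.54510222e-03, 1.33369928e+00])}
cam in tool [ 21.    0.4 -81.3] [[ 0.001 -0.291  0.957]
 [ 1.     0.002 -0.   ]
 [-0.002  0.957  0.291]]
[array([ -1.536, -42.85 ,  38.446]), ('yhead', np.float64(76.32)), ('turn rad', np.float64(1.332))]
```

Call:
apply_moves --series '[[-1, [-2.6, -41.2, 43.2], 0], [-1, [-2.6, -41.2, 43.2], 0], [-1, [-2.6, -41.2, 43.2], 0], [-1, [-2.6, -41.2, 43.2], 0], [-1, [-2.6, -41.2, 43.2], 0], [-1, [-2.6, -41.2, 43.2], 0], [-1, [-2.6, -41.2, 43.2], 0], [-1, [-2.6, -41.2, 43.2], 0], [-1, [-2.6, -41.2, 43.2], 0], [-1, [-2.6, -41.2, 43.2], 0], [-1, [-2.6, -41.2, 43.2], 0], [-1, [-2.6, -41.2, 43.2], 0], [-1, [-2.6, -41.2, 43.2], 0]]'

```text
t: 1.88
eef_pos: [469.6, 105.6, 430.7]
tcp_rot: [2.34, 1.571, 2.102]
ft_force: [-0.0, -0.2, 0.1]
opening: 0.999
```

```bash
python3 - <<'E'
from h import *
print(monitor.state()['t'],tool()); w=look('wrist'); save(w['image'],'w1.png',1.5)
np.savez('w1.npz',**{k:np.array(v) for k,v in w.items()})
print(proj(w,(470,105,140)))
E
```

```text
1.875 (array([469.62234836, 105.57975074, 430.74497167]), array([[-1.04928784e-04,  2.35303011e-01,  9.71922056e-01],
       [ 1.78533816e-04,  9.71922050e-01, -2.35302990e-01],
       [-9.99999979e-01,  1.48830897e-04, -1.43992143e-04]]))
(np.float64(253.66052998681437), np.float64(194.46045312650816))
```

View pics/w1.png

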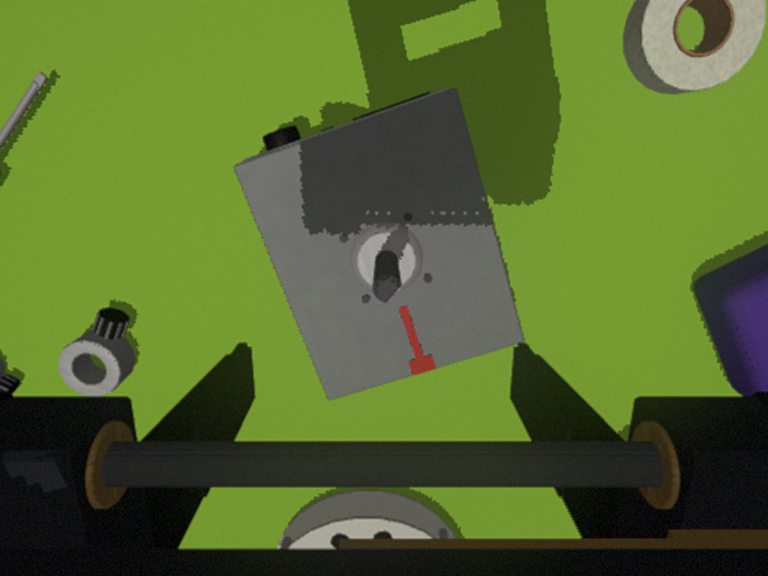

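Tip of the shaft at (385,295) in the 1.5x view (predicted (380,292)); red mark from (404,308) to (422,365). I enlarge the shaft to read the flat.

```bash
python3 - <<'E'
from h import *
w=dict(np.load('w1.npz')); im=w['image']
b=im[140:255,220:300]; b=np.clip((b.astype(float)/255)**0.6*255,0,255).astype(np.uint8)
cv2.imwrite('pics/w1c.png',cv2.cvtColor(cv2.resize(b,None,fx=5,fy=5,interpolation=cv2.INTER_NEAREST),cv2.COLOR_RGB2BGR))
hsv=cv2.cvtColor(im,cv2.COLOR_RGB2HSV)
m=((hsv[...,0]<8)|(hsv[...,0]>172))&(hsv[...,1]>130)
k,l,st,ce=cv2.connectedComponentsWithStats(m.astype(np.uint8)); 
for i in range(1,k):
    if st[i,4]>40:
        ys,xs=np.where(l==i); P=np.array([onz(w,x,y,62)[:2] for x,y in zip(xs,ys)])
        vx=cv2.fitLine(P.astype(np.float32),cv2.DIST_L2,0,.01,.01).ravel(); print(st[i],P.mean(0),vx, np.degrees(np.arctan2(vx[1],vx[0])),P.min(0),P.max(0))
# boss contour bright
print('tip',onz(w,256.5,196,140))
E
```

```text
[266 204  24  46 324] [540.38992694 114.45158555] [9.96421814e-01 8.45199302e-02 5.40389954e+02 1.14451584e+02] 4.848419 [507.57236602 106.9634761 ] [561.44680657 124.44880052]
tip [471.85934761 106.99062162 140.        ]
```

View pics/w1c.png

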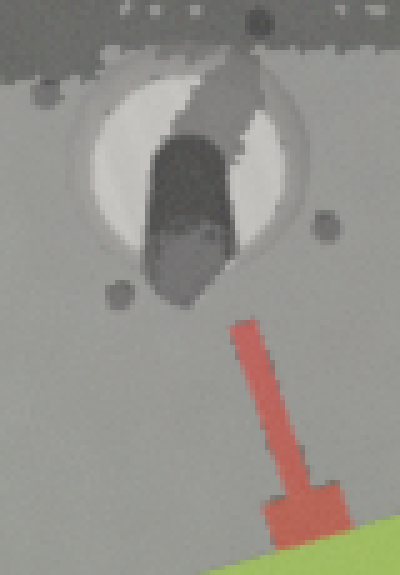

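The D-shaped top has its straight edge at lower right, from (185,308) to (238,255) in the crop, so the flat's heading is about 30° and home is about 5°. Next I compute these headings and the approach.

```bash
python3 - <<'E'
from h import *
w=dict(np.load('w1.npz')); im=w['image']
cv=lambda u,v:(219.5+u/5,139.5+v/5)
for z in(137,140):
    a=onz(w,*cv(185,308),z);b=onz(w,*cv(238,255),z); e=b-a; n=np.array([e[1],-e[0],0]);n/=np.linalg.norm(n)
    if n[0]<0:n=-n
    print(z,'width',np.linalg.norm(e),'normal',np.degrees(np.arctan2(n[1],n[0])),'axis',(a+b)/2-5.2*n)
hsv=cv2.cvtColor(im,cv2.COLOR_RGB2HSV)
m=((hsv[...,0]<8)|(hsv[...,0]>172))&(hsv[...,1]>130)
m[300:]=0
ys,xs=np.where(m); C=[]
for y in range(206,235):
    x=xs[ys==y]; C.append(onz(w,x.mean(),y,62)[:2])
C=np.float32(C);v=cv2.fitLine(C,cv2.DIST_L2,0,.01,.01).ravel();print('line',np.degrees(np.arctan(v[1]/v[0])),v)
# boss: bright disc centre at z70
g=hsv[...,2].astype(int); 
# housing edges: non-green region
grn=(hsv[...,0]>30)&(hsv[...,0]<55)&(hsv[...,1]>120)
box=(~grn).astype(np.uint8); box[275:]=0
k,l,st,ce=cv2.connectedComponentsWithStats(box); i=l[170,200]; 
c=max(cv2.findContours((l==i).astype(np.uint8),0,cv2.CHAIN_APPROX_NONE)[0],key=len)[:,0]
# near edges of top: right edge from (305,60) to (348,225) & left edge (157,112)-(220,265), bottom (220,265)-(348,228)
for A,B in(((305,60),(348,225)),((157,112),(220,265)),((222,265),(346,229))):
    A=np.array(A,float);B=np.array(B,float);d=(B-A)/np.linalg.norm(B-A);q=c-A;t=q@d;s=abs(q@np.array([-d[1],d[0]]))
    pts=c[(t>12)&(t<np.linalg.norm(B-A)-12)&(s<4)]
    W=np.float32([onz(w,*p,62)[:2] for p in pts]);v=cv2.fitLine(W,cv2.DIST_HUBER,0,.01,.01).ravel();print('edge',len(pts),np.degrees(np.arctan2(v[1],v[0])),v[2:])
E
```

```text
137 width 12.911964603893532 normal 32.97549385331842 axis [469.28885093 108.3246301  137.        ]
140 width 12.769952016422428 normal 32.97549385331851 axis [468.37645585 108.47786449 140.        ]
line 5.2819123 [9.9575382e-01 9.2056245e-02 5.2659009e+02 1.1330036e+02]
edge 142 4.9164147 [457.70517 184.98033]
edge 131 4.8955054 [471.87997   31.550962]
edge 101 -85.11421 [560.8317   117.737885]
```

```bash
python3 - <<'E'
from h import *
print(togo((469.3,108.3,298),33)); print(monitor.state()['joints'])
E
```

```text
[array([13.28 ,  0.253, -0.097]), ('yhead', np.float64(76.4)), ('turn rad', np.float64(0.7574))]
[ 8.38017889e-02  2.56840139e-01  1.86432955e+00  1.74934007e-04
  1.02038844e+00 -1.24968748e+00]
```

Call:
apply_moves --series '[[-1, [4, 0.25, -0.1], 0.19], [-1, [8, 0.25, -0.1], 0.38], [-1, [10, 0.25, -0.1], 0.57], [-1, [12, 0.25, -0.1], 0.757], [-1, [13.3, 0.25, -0.1], 0.757], [-1, [13.3, 0.25, -0.1], 0.757], [-1, [13.3, 0.25, -0.1], 0.757]]'

```text
t: 2.8
eef_pos: [469.8, 107.7, 298.3]
tcp_rot: [1.17, 1.57, 0.177]
ft_force: [-0.3, -0.5, -0.7]
opening: 0.998
```

```bash
python3 - <<'E'
from h import *
print(monitor.state()['t'],tool()); w=look('wrist'); save(w['image'][60:,80:430],'w2.png',1.8)
np.savez('w2.npz',**{k:np.array(v) for k,v in w.items()})
print(proj(w,(469.3,108.3,140)),togo((469.3,108.3,298),33))
E
```

```text
2.8 (array([469.83686149, 107.65009827, 298.29944186]), array([[ 9.03031962e-04,  8.37701187e-01,  5.46128105e-01],
       [ 1.61719965e-04,  5.46128198e-01, -8.37701597e-01],
       [-9.99999579e-01,  8.44791135e-04,  3.57698212e-04]]))
(np.float64(251.80333727668437), np.float64(276.28563005165825)) [array([ 0.04 , -0.002, -0.089]), ('yhead', np.float64(33.06)), ('turn rad', np.float64(0.0011))]
```

View pics/w2.png

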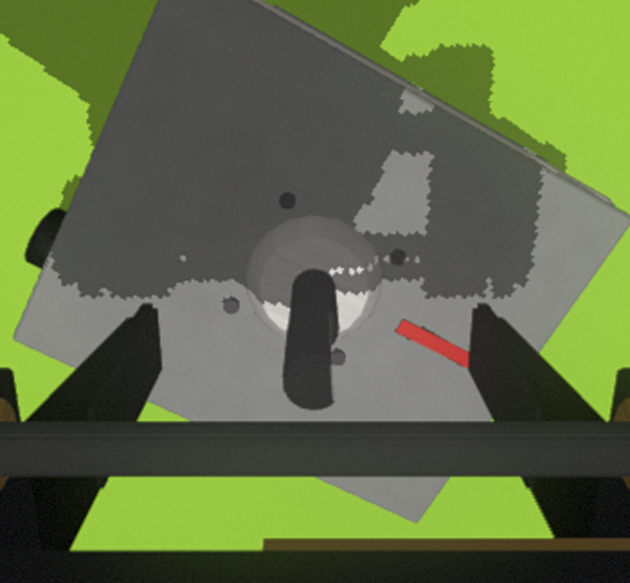

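The shaft stands midway between the fingers at (310,385), with its flat to the right and parallel to the right pad. I close on it.

Call:
apply_moves --series '[[1, [0, 0, 0], 0], [1, [0, 0, 0], 0], [1, [0, 0, 0], 0], [1, [0, 0, 0], 0], [1, [0, 0, 0], 0], [1, [0, 0, 0], 0], [1, [0, 0, 0], 0], [1, [0, 0, 0], 0]]'

```text
t: 3.85
eef_pos: [469.7, 107.5, 297.7]
tcp_rot: [2.98, 1.571, 1.984]
ft_force: [0.2, 0.6, 0.2]
opening: 0.215
```

```bash
python3 - <<'E'
from h import *
s=monitor.state();p,T=tool()
print(s['opening']*95,p,(T.T@s['ft_force']).round(2),(T.T@s['moment']).round(3),togo((469.3,108.3,298),4.95))
E
```

```text
20.46505036932214 [469.71826371 107.46178731 297.70289886] [-0.19  0.51 -0.44] [-0.024 -0.09  -0.021] [array([-0.03 ,  0.01 , -0.093]), ('yhead', np.float64(32.95)), ('turn rad', np.float64(0.4886))]
```

Call:
apply_moves --series '[[1, [0, 0, 0], 0], [1, [0, 0, 0], 0], [1, [0, 0, 0], 0], [1, [0, 0, 0], 0]]'

```text
t: 4.35
eef_pos: [469.1, 107.1, 297.6]
tcp_rot: [-1.801, 1.568, -2.796]
ft_force: [-4.3, -6.0, 4.1]
opening: 0.137
```

```bash
python3 - <<'E'
from h import *
s=monitor.state();p,T=tool()
print(s['opening']*95,p,(T.T@s['ft_force']).round(2),(T.T@s['moment']).round(3),togo((469.3,108.3,298),4.95))
E
```

```text
13.0079469678017 [469.07601291 107.06768072 297.63938412] [-4.13 -6.89  2.7 ] [-0.091 -0.431 -1.352] [array([-0.036,  0.086, -0.091]), ('yhead', np.float64(32.97)), ('turn rad', np.float64(0.4891))]
```

I have 13.0 mm across the flat, as it should be. Turning to home about the shaft's axis.

Call:
apply_moves --series '[[1, [0, -0.08, -0.02], 0.1], [1, [0, -0.085, -0.03], 0.2], [1, [0, -0.09, -0.05], 0.3], [1, [0, -0.095, -0.065], 0.4], [1, [0, -0.1, -0.08], 0.489], [1, [0, -0.1, -0.08], 0.489], [1, [0, -0.1, -0.08], 0.489], [1, [0, -0.1, -0.08], 0.489]]'

```text
t: 5.35
eef_pos: [468.1, 107.3, 297.6]
tcp_rot: [-1.395, 1.569, -2.878]
ft_force: [-3.8, -4.4, 2.4]
opening: 0.136
```

```bash
python3 - <<'E'
from h import *
s=monitor.state();p,T=tool()
print(s['opening']*95,p,(T.T@s['ft_force']).round(2),(T.T@s['moment']).round(3),togo((469.3,108.3,298),4.95),s['joints'])
w=look('wrist');np.savez('w3.npz',**{k:np.array(v) for k,v in w.items()}); save(w['image'][60:,80:430],'w3.png',1.8)
E
```

```text
12.879781721988317 [468.06523993 107.32657056 297.63843152] [-2.38 -4.19  4.03] [ 0.022 -0.784 -0.725] [array([-0.036,  0.131, -0.086]), ('yhead', np.float64(5.03)), ('turn rad', np.float64(0.0014))] [ 8.77854256e-02  4.43585617e-01  2.02077383e+00 -4.53069618e-04
  6.78839040e-01  3.63045852e-04]
```

Call:
apply_moves --series '[[-1, [0, 0, 0], 0], [-1, [0, 0, 0], 0], [-1, [0, 0, 0], 0], [-1, [-4, 0, 0], 0], [-1, [-9, 0, 0], 0], [-1, [-12, 0, 4], 0.1], [-1, [-12, 0, 10], 0.28], [-1, [-12, 0, 16], 0.46], [-1, [-12, 0, 22], 0.64], [-1, [-9, -0.2, 28], 0.82], [-1, [-6, -0.3, 33], 0.925], [-1, [-3.5, -0.3, 36.8], 0.925], [-1, [-3.5, -0.3, 36.8], 0.925], [-1, [-3.5, -0.3, 36.8], 0.925], [-1, [-3.5, -0.3, 36.8], 0.925]]'

```text
t: 7.28
eef_pos: [497.2, -258.2, 333.6]
tcp_rot: [1.964, 1.57, -0.444]
ft_force: [-0.3, 0.2, 0.7]
opening: 1.003
```

```bash
python3 - <<'E'
from h import *
print(monitor.state()['t'],tool()[0]); w=look('wrist'); save(w['image'],'w4.png',1.5)
np.savez('w4.npz',**{k:np.array(v) for k,v in w.items()})
E
```

```text
7.275 [ 497.22323933 -258.2415109   333.63132322]
```

View pics/w4.png

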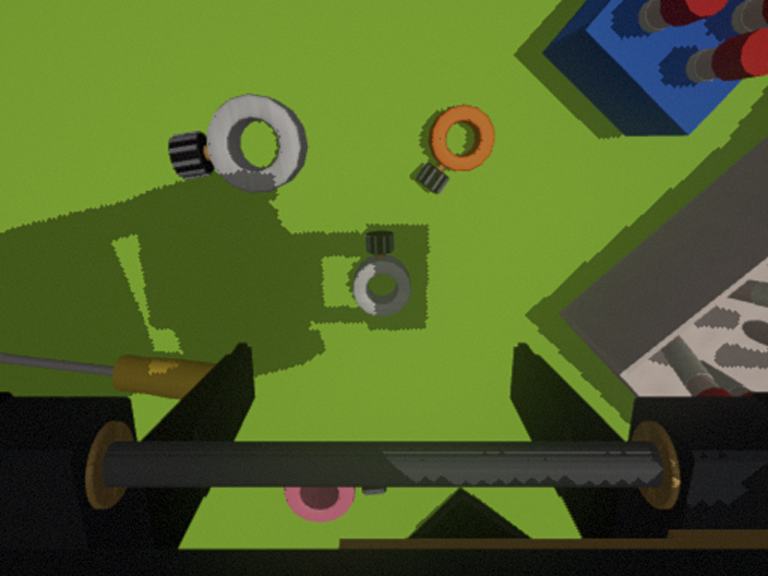

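The small collar is at (382,287) and its knob at (380,242), so the screw points nearly straight up in the image. The nearest neighbour is the screwdriver handle, end near (245,380).

```bash
python3 - <<'E'
from h import *
w=dict(np.load('w4.npz')); im=w['image']; p,T=tool()
hsv=cv2.cvtColor(im,cv2.COLOR_RGB2HSV)
reg=np.zeros(hsv.shape[:2],bool); reg[148:222,225:285]=1
ng=(hsv[...,1]<90)&reg; 
kn=ng&(hsv[...,2]<70); 
yy,xx=np.mgrid[:384,:512]
k=kn&(yy<170); print('knob',xx[k].mean(),yy[k].mean(),k.sum())
ring=ng&(yy>172)
c=max(cv2.findContours(ring.astype(np.uint8),0,cv2.CHAIN_APPROX_NONE)[0],key=len)
print('ring bbox',cv2.boundingRect(c))
h=max(cv2.findContours(((~(ng))&reg&(abs(xx-254.5)<12)&(abs(yy-191.5)<12)).astype(np.uint8),0,cv2.CHAIN_APPROX_NONE)[0],key=len)
W=np.float32([onz(w,*q,20)[:2] for q in c[:,0]]); print('outer',cv2.minEnclosingCircle(W))
# knob & ring centre
kb=onz(w,xx[k].mean(),yy[k].mean(),14)
print('knob',kb)
H=np.float32([onz(w,*q,10)[:2] for q in h[:,0]]); print('hole',cv2.minEnclosingCircle(H))
print('screwdriver end in tool', (T.T@(onz(w,163,253,25)-p)).round(1))
s=im[140:230,215:295]; s=np.clip((s/255.)**.6*255,0,255).astype(np.uint8); cv2.imwrite('pics/w4c.png',cv2.cvtColor(cv2.resize(s,None,fx=6,fy=6,interpolation=cv2.INTER_NEAREST),cv2.COLOR_RGB2BGR))
E
```

```text
knob 252.07777777777778 162.24444444444444 90
ring bbox (235, 173, 39, 38)
outer ((496.27362060546875, -260.2033386230469), 18.820695877075195)
knob [ 513.60156271 -242.2345889    14.        ]
hole ((495.3280944824219, -261.0559387207031), 8.600635528564453)
screwdriver end in tool [308.5 -84.9  61.6]
```

View pics/w4c.png

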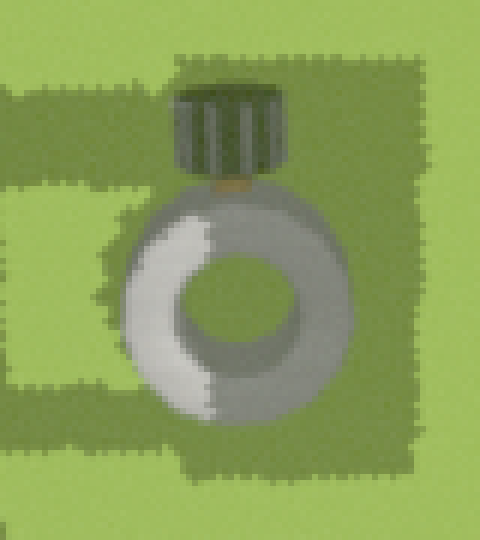

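```bash
python3 - <<'E'
from h import *
print(togo((496,-260.4,192.2),-45.5), monitor.state()['joints'])
E
```

```text
[array([14.146,  0.06 ,  0.241]), ('yhead', np.float64(-47.99)), ('turn rad', np.float64(-0.0434))] [-5.96958327e-01  4.83678271e-01  1.79773780e+00  2.05897748e-04
  8.58837175e-01  2.40479714e-01]
```

Call:
apply_moves --series '[[-0.3, [5, 0.06, 0.24], -0.043], [-0.3, [10, 0.06, 0.24], -0.043], [-0.3, [13, 0.06, 0.24], -0.043], [-0.3, [14.1, 0.06, 0.24], -0.043], [-0.3, [14.1, 0.06, 0.24], -0.043], [1, [14.1, 0.06, 0.24], -0.043], [1, [14.1, 0.06, 0.24], -0.043], [1, [14.1, 0.06, 0.24], -0.043], [1, [14.1, 0.06, 0.24], -0.043], [1, [14.1, 0.06, 0.24], -0.043], [1, [14.1, 0.06, 0.24], -0.043]]'

```text
t: 8.7
eef_pos: [495.7, -261.4, 192.1]
tcp_rot: [2.092, 1.57, -0.275]
ft_force: [-1.4, 1.2, 6.4]
opening: 0.362
```

```bash
python3 - <<'E'
from h import *
s=monitor.state();p,T=tool()
print(s['opening']*95,p,(T.T@s['ft_force']).round(2),(T.T@s['moment']).round(3),togo((469.3,108.3,331),-85.05))
w=look('wrist');np.savez('w5.npz',**{k:np.array(v) for k,v in w.items()}); save(w['image'][150:,130:400],'w5.png',2.2)
E
```

```text
34.41996181068786 [ 495.72426577 -261.3601228   192.11821022] [-6.43 -1.84  0.21] [-0.046 -0.173 -0.272] [array([-13.893, -28.258, -23.975]), ('yhead', np.float64(-45.61)), ('turn rad', np.float64(0.6884))]
```

View pics/w5.png

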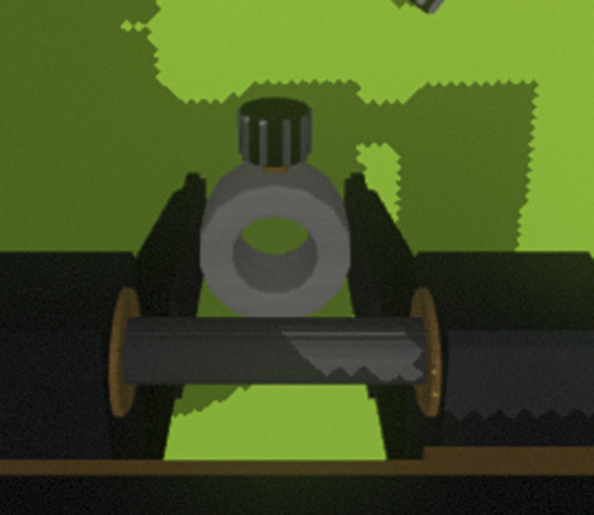

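The collar is held, and the knob (275,132) and ring (275,251) share one column, so the screw lies along the tool's -z. I lift a little and work out where the collar sits in the tool.

Call:
apply_moves --series '[[1, [-1, 0, 0], 0], [1, [-6, 0, 0], 0], [1, [-12, 0, 0], 0], [1, [-15, 0, 0], 0], [1, [-15, 0, 0], 0]]'

```text
t: 9.38
eef_pos: [495.6, -261.3, 344.2]
tcp_rot: [1.786, 1.566, -0.581]
ft_force: [0.1, 0.2, -1.3]
opening: 0.363
```

```bash
python3 - <<'E'
from h import *
s=monitor.state();p,T=tool()
print(s['t'],s['opening']*95,p,(T.T@s['ft_force']).round(2))
w=look('wrist');np.savez('w6.npz',**{k:np.array(v) for k,v in w.items()})
v0=dict(np.load('w5.npz'))
d=cv2.absdiff(w['image'][205:302,215:295],v0['image'][205:302,215:295]).max(2)
im=w['image']; hsv=cv2.cvtColor(im,cv2.COLOR_RGB2HSV)
g=(hsv[...,1]<70)&(hsv[...,2]>60); 
reg=np.zeros_like(g);reg[222:296,216:294]=1
m=(g&reg).astype(np.uint8)
k,l,st,ce=cv2.connectedComponentsWithStats(m);print(st[1:][st[1:,4]>30])
C=cv2.resize(np.hstack([v0['image'][190:310,205:305],im[190:310,205:305]]),None,fx=4,fy=4,interpolation=cv2.INTER_NEAREST)
cv2.imwrite('pics/w6c.png',cv2.cvtColor(np.clip((C/255.)**.6*255,0,255).astype(np.uint8),cv2.COLOR_RGB2BGR))
print(togo((469.3,108.3,331),-85.05))
E
```

```text
9.375 34.49979210889362 [ 495.62616572 -261.30418763  344.242252  ] [ 1.35 -0.13 -0.19]
[[ 221  222   68   72 3542]]
[array([  1.111, -28.233, -23.982]), ('yhead', np.float64(-45.61)), ('turn rad', np.float64(0.6884))]
```

View pics/w6c.png

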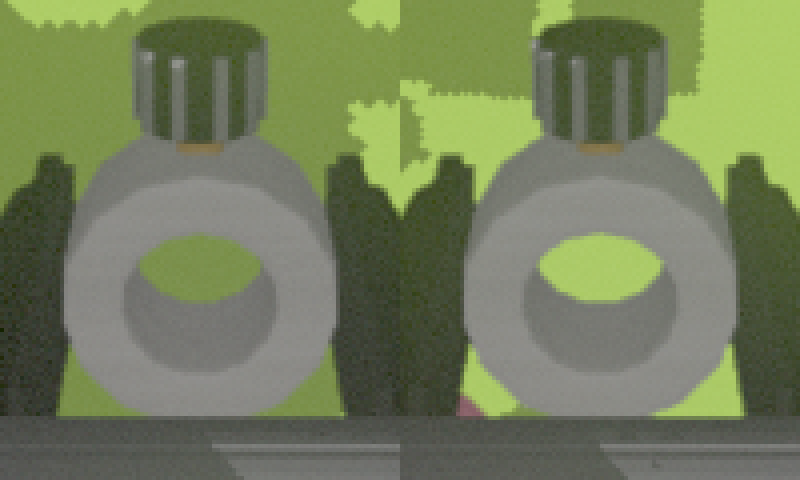

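Left is before the lift and right is after: the grasp is unchanged, with the bore rim centred at about (600,303) in the crop. I compare it with the shaft tip in the pinch pictures, using the same camera and nearly the same place in the image, so calibration errors cancel.

```bash
python3 - <<'E'
from h import *
w=dict(np.load('w6.npz')); p,T=tool()
o,d=ray(w,254.6,265.4); o=T.T@(o-p); d=T.T@d; print('collar in tool',o+d*(172.1-o[0])/d[0])
# hole rim points
for q in((254.6,190+234/4-.5),(254.6,190+373/4-.5),(204.5+124/4,265.4),(204.5+277/4,265.4)):
    o,d=ray(w,*q); o=T.T@(o-p); d=T.T@d; print((o+d*(172.1-o[0])/d[0]).round(2))
for n in('w2','w3'):
    g=cv2.cvtColor(dict(np.load(n+'.npz'))['image'],cv2.COLOR_RGB2GRAY)
    print(n,'cols 246-258 rows 268-296');
    for r in range(256,297,2): print(r,g[r,228:280:2])
E
```

```text
collar in tool [172.1          1.67146827   0.46914016]
[172.1    1.65  -9.18]
[172.1    1.69  10.41]
[172.1   -7.97   0.47]
[172.1   11.34   0.47]
w2 cols 246-258 rows 268-296
256 [136 134 133 135 137  73  48  50  51  52  50  48  50  47  50  50  48  49
  76  80  82  77 136 138 138 139]
258 [136 137 134 135 135  72  49  51  50  49  56  54  52  51  56  54  52  48
  86  86  86  85 133 139 137 141]
260 [136 137 139 135 138  65  47  49  56  51  54  55  55  52  54  53  51  52
  79  85  86  86 135 138 139 138]
262 [140 138 137 137 136  55  49  50  48  56  52  52  55  53  53  53  51  52
  98  92  91 110 139 138 139 139]
264 [139 139 141 139 136  54  50  51  50  53  51  49  50  50  51  53  51  54
 121 141 140 139 138 138 137 138]
266 [139 137 139 139 137  54  53  53  50  53  55  55  54  53  55  54  55  53
 117 139 137 138 139 136 136 138]
268 [137 140 139 137 122  52  54  52  52  51  55  55  53  53  56  56  54  53
 117 139 139 139 140 137 139 137]
270 [139 139 138 138 136  51  52  50  53  56  52  55  55  55  57  54  52  53
 114 138 139 141 138 140 140 136]
272 [139 139 140 139 134  55  54  5
[... 2599 characters left out ...]
  25  23 104 132  58  44  42  44  45  45  48  48  42
  44  45  34  22  28  26  26  21]
286 [ 61  43  20  28  25  22  23 107 139 133  85  50  43  44  46  45  43  42
  47  88  41  26  25  22  22  18]
288 [ 62  50  16  23  29  28  19 130 134 136 137 131 113  92  71  72  85 111
 134 140  68  24  29  31  24  29]
290 [ 61  44  19  19  32  29  20 130 137 137 137 138 136 137 139 137 138 137
 139 139  65  25  30  29  20  24]
292 [ 56  56  23  26  32  27  23 132 138 138 137 140 138 138 137 139 136 138
 139 140  75  30  32  34  24  25]
294 [57 40 37 37 38 37 37 66 69 67 68 69 66 70 69 67 68 68 69 68 45 34 38 39
 40 38]
296 [47 42 41 42 44 42 40 39 42 40 40 38 36 42 42 39 42 41 41 38 43 43 42 40
 42 41]
```

```bash
python3 - <<'E'
from h import *
Rn=np.array([[0,-.291,.957],[1,0,0],[0,.957,.291]]); Rn[:,1]/=np.linalg.norm(Rn[:,1]);Rn[:,2]/=np.linalg.norm(Rn[:,2]); o=np.array([21,0,-81.3])
w=dict(np.load('w6.npz'))
def q(u,v,x):
    d=Rn@np.array([(u-w['cx'])/w['fx'],(v-w['cy'])/w['fy'],1]); return (o+d*(x-o[0])/d[0]).round(2)
print('rim',q(254.6,248,172.1),q(254.6,282.75,172.1))
print('w3 tip far',q(256,288.2,157.64),'w2 tip far',q(252.3,287.2,158.3),'w2 sides z~274',q(238,274,158.3+3),q(264,274,161))
p,T=tool()
print('w6 cam',(T.T@(w['position']-p)).round(2))
w3=dict(np.load('w3.npz')); h=np.radians(5.03); T3=np.array([[0,np.cos(h),np.sin(h)],[0,np.sin(h),-np.cos(h)],[-1,0,0]]);print('w3 cam',(T3.T@(w3['position']-[468.065,107.327,297.64])).round(2),(T3.T@rot(w3['orientation'])).round(3))
print((T.T@rot(w['orientation'])).round(3))
E
```

```text
rim [172.1   -0.    -7.96] [172.1   -0.    11.39]
w3 tip far [157.64   0.64   5.38] w2 tip far [158.3   -1.07   5.27] w2 sides z~274 [ 1.613e+02 -7.760e+00  1.300e-01] [ 1.61e+02  4.38e+00 -5.00e-02]
w6 cam [ 19.16   0.98 -83.34]
w3 cam [ 21.02   1.12 -82.38] [[ 0.002 -0.292  0.957]
 [ 1.     0.002 -0.001]
 [-0.002  0.957  0.292]]
[[-0.004 -0.291  0.957]
 [ 1.     0.001  0.004]
 [-0.002  0.957  0.291]]
```

```bash
python3 - <<'E'
from h import *
print(togo((470.7,108.9,346),-85.05))
E
```

```text
[array([ -0.389, -28.176, -24.124]), ('yhead', np.float64(-45.61)), ('turn rad', np.float64(0.6884))]
```

Call:
apply_moves --series '[[1, [-1.5, -2, -1.7], 0.05], [1, [-3, -6, -5.1], 0.15], [1, [-3, -10, -8.6], 0.25], [1, [-3, -14, -12], 0.35], [1, [-3, -18, -15.4], 0.45], [1, [-3, -22, -18.8], 0.55], [1, [-3, -25.5, -21.8], 0.63], [1, [-2, -27.6, -23.6], 0.67], [1, [-1, -28.18, -24.12], 0.688], [1, [-0.4, -28.18, -24.12], 0.688], [1, [-0.4, -28.18, -24.12], 0.688], [1, [-0.4, -28.18, -24.12], 0.688]]'

```text
t: 10.92
eef_pos: [471.1, 107.9, 345.8]
tcp_rot: [-2.66, 1.571, 0.568]
ft_force: [0.3, -0.4, -1.3]
opening: 0.36
```

```bash
python3 - <<'E'
from h import *
s=monitor.state();p,T=tool()
print(s['t'],s['opening']*95,p,(T.T@s['ft_force']).round(2),togo((470.7,108.9,346),-85.05))
w=look('wrist');np.savez('w7.npz',**{k:np.array(v) for k,v in w.items()})
c=look('scene');np.savez('s7.npz',**{k:np.array(v) for k,v in c.items()})
a=cv2.resize(w['image'][180:300,195:315],None,fx=5,fy=5,interpolation=cv2.INTER_NEAREST)[:, :]
u,v=proj(c,(469,109,140)); u,v=int(u),int(v)
b=cv2.resize(c['image'][v-40:v+40,u-13:u+13],None,fx=7.5,fy=7.5,interpolation=cv2.INTER_CUBIC)
o=np.hstack([a,b]); cv2.imwrite('pics/w7.png',cv2.cvtColor(np.clip((o/255.)**.6*255,0,255).astype(np.uint8),cv2.COLOR_RGB2BGR)); print(o.shape,u,v)
E
```

```text
10.925 34.19552033779293 [471.11598078 107.92760227 345.78373957] [ 1.33  0.39 -0.26] [array([-0.022, -0.1  ,  0.033]), ('yhead', np.float64(-85.08)), ('turn rad', np.float64(-0.0005))]
(600, 795, 3) 275 160
```

View pics/w7.png

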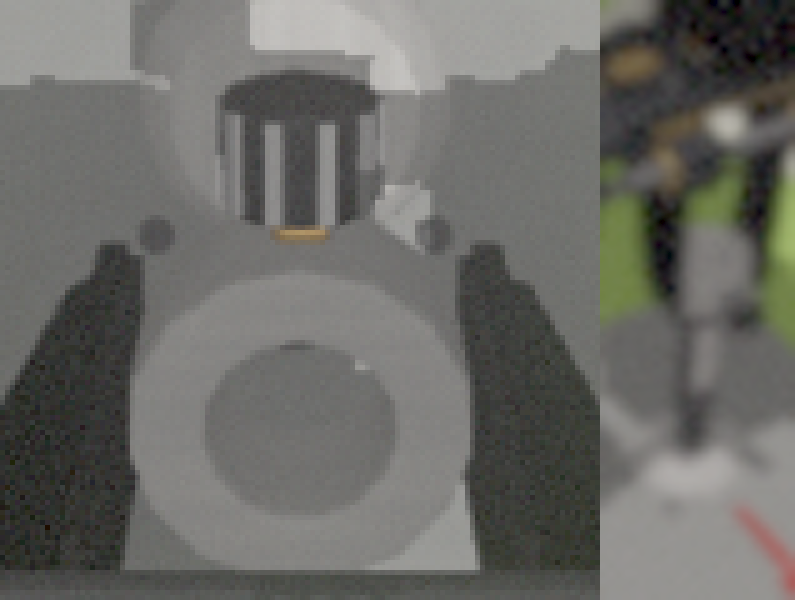

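The left half is the wrist view: bore centre at column 300, the shaft's small dark trace in it at column 298, knob at column 300. The right half is the scene view: the bright flat at (700,350) is below the collar, on the knob's side. I read the bore's contrast as numbers rather than as another picture.

```bash
python3 - <<'E'
from h import *
np.set_printoptions(linewidth=220)
g=cv2.cvtColor(dict(np.load('w7.npz'))['image'],cv2.COLOR_RGB2GRAY)
for r in range(244,286): print(r,g[r,232:280:2])
E
```

```text
244 [89 91 87 89 87 88 86 88 87 87 87 87 89 88 87 87 90 89 89 90 90 88 89 91]
245 [87 87 86 89 90 89 89 89 87 89 88 87 89 89 86 86 89 89 88 89 90 88 90 91]
246 [89 90 89 89 89 89 89 88 88 88 88 87 87 85 88 88 89 86 86 90 87 91 89 89]
247 [90 89 88 89 87 88 87 86 87 86 86 85 83 87 83 86 86 86 86 86 86 88 88 86]
248 [88 86 85 87 88 85 86 85 85 81 70 60 68 81 83 84 85 86 88 86 88 87 86 84]
249 [87 84 84 85 83 84 84 83 75 66 45 45 50 65 73 80 85 85 84 85 85 85 83 84]
250 [87 88 86 86 87 86 82 67 64 61 57 60 62 66 66 67 77 84 86 87 85 86 86 87]
251 [85 89 86 86 87 86 76 63 60 62 60 62 61 64 61 62 65 84 85 86 88 88 86 87]
252 [90 87 87 86 85 77 65 62 62 62 62 61 64 60 63 63 62 98 87 85 85 86 88 87]
253 [ 88  87  85  86  82  67  60  59  61  61  65  61  64  64  64  62  64 107  95  84  87  86  86  85]
254 [82 85 85 85 67 64 61 64 61 60 62 62 65 62 64 63 62 71 72 78 83 86 84 86]
255 [86 82 84 83 61 61 62 63 63 64 62 62 62 62 61 61 65 63 63 74 83 86 85 86]
256 [84 83 87 78 61 62 59 63 62 63 60 64 61 61 61 64 61 63 64 63 82 85 84 84]
257 [84 85 84 70 60 64 65 62 61 66 61 62 61 63 61 63 61 61 64 
[... 1499 characters left out ...]
77 [88 88 88 89 78 70 65 62 65 65 65 68 66 66 67 64 67 64 73 89 89 88 88 87]
278 [89 88 90 90 88 72 67 67 68 66 68 67 68 67 68 68 67 68 78 89 90 89 90 90]
279 [88 88 90 88 89 78 68 65 69 69 67 67 68 70 68 67 66 68 87 89 90 88 89 88]
280 [86 89 87 88 85 87 73 68 71 67 69 69 69 67 68 69 72 79 88 87 86 88 88 86]
281 [85 86 85 86 87 87 85 75 72 69 72 67 68 70 70 73 79 85 88 86 87 87 86 87]
282 [86 84 84 82 83 85 88 85 79 75 73 73 71 70 76 84 86 90 89 86 88 84 86 85]
283 [85 84 86 86 84 88 90 89 89 85 85 84 82 83 86 91 86 87 87 88 86 89 84 87]
284 [84 86 86 86 86 87 87 87 88 91 91 89 90 91 90 88 90 89 88 87 87 87 86 89]
285 [86 89 85 89 86 86 87 88 88 88 89 91 93 91 89 89 89 90 89 84 90 86 84 85]
```

The shaft's far edge in the lens of the bore puts the shaft about 1.5 mm further along tool +z and about 0.5 mm along -y from the collar's axis. I correct this, come down 9 mm (still clear of the tip) and measure again.

Call:
apply_moves --series '[[1, [0.3, -0.06, 0.13], 0], [1, [0.9, -0.06, 0.13], 0], [1, [0.9, -0.06, 0.13], 0], [1, [0.9, -0.06, 0.13], 0]]'

```text
t: 11.52
eef_pos: [469.6, 109.3, 336.7]
tcp_rot: [-0.853, 1.571, 2.375]
ft_force: [0.3, -0.5, -0.7]
opening: 0.361
```

```bash
python3 - <<'E'
from h import *
np.set_printoptions(linewidth=220)
s=monitor.state();p,T=tool()
print(s['t'],s['opening']*95,p,(T.T@s['ft_force']).round(2))
w=look('wrist');np.savez('w8.npz',**{k:np.array(v) for k,v in w.items()})
g=cv2.cvtColor(w['image'],cv2.COLOR_RGB2GRAY)
for r in range(245,272): print(r,g[r,234:276])
E
```

```text
11.525 34.33158777739574 [469.59526119 109.25335904 336.67698277] [ 0.7   0.51 -0.27]
245 [90 89 88 91 89 91 90 89 90 90 90 90 90 87 89 90 88 89 87 87 89 88 89 88 88 88 92 88 92 88 88 88 90 89 91 88 92 86 88 91 86 91]
246 [89 89 88 89 89 90 91 87 89 89 89 88 89 89 88 86 88 88 89 88 89 90 89 90 86 87 89 87 88 88 88 89 89 88 90 88 88 90 88 89 91 90]
247 [88 88 91 87 90 89 87 89 90 86 88 86 89 89 88 90 89 85 84 88 85 84 85 86 87 86 89 84 88 89 87 86 89 86 89 87 89 88 88 89 86 87]
248 [87 86 87 87 89 86 88 85 87 87 89 85 86 85 85 84 83 80 74 67 63 59 70 70 82 84 82 85 86 86 86 84 85 87 84 87 87 86 86 88 87 87]
249 [87 87 86 87 85 88 84 85 86 87 84 83 83 74 66 62 56 49 46 41 39 42 44 47 50 57 58 68 76 79 85 85 87 87 84 86 85 84 87 89 86 85]
250 [87 87 88 88 87 87 87 86 87 87 84 72 53 45 41 42 41 39 39 40 37 40 35 39 39 39 39 48 47 55 73 83 86 85 87 86 85 85 86 88 86 88]
251 [88 89 88 87 89 89 87 87 87 85 74 63 57 45 38 39 35 38 38 38 36 40 40 39 36 40 35 37 37 39 51 67 84 86 86 90 86 86 88 88 87 90]
252 [88 88 86 88 87 87 85 85 77 67 64 61 62 56 46 43 36 38 38 40 37 38 40 38 34 39 35 38 4
[... 1975 characters left out ...]
 67 67 66 66 64 63 64 63 62 62 58 74 85]
267 [86 76 62 65 62 64 65 61 63 64 63 65 65 65 66 64 66 65 66 65 66 66 67 70 66 67 67 65 66 65 64 66 67 66 62 62 63 65 60 62 76 85]
268 [84 76 67 63 64 62 64 64 63 65 64 65 63 66 65 67 62 68 66 67 69 67 66 67 67 68 66 65 66 68 63 64 65 63 66 65 66 62 62 66 78 86]
269 [85 81 70 64 63 64 64 64 63 66 64 63 64 65 66 67 66 66 67 68 65 64 65 68 68 68 71 68 68 65 64 64 65 64 64 66 63 63 62 69 77 86]
270 [84 86 75 66 61 63 63 62 65 64 67 62 65 64 67 64 68 69 67 66 69 68 68 67 68 68 67 66 65 63 64 63 66 64 65 65 66 62 65 70 81 87]
271 [90 86 81 72 64 63 62 64 68 67 65 63 64 65 65 67 66 69 69 68 67 69 69 68 66 64 64 69 67 64 65 63 62 66 63 63 63 63 68 83 89 88]
```

The shaft's trace is now centred at column 255.8 against bore centre 254.6, and its far edge fits the collar's z to 0.1 mm. I shift +0.6 mm in y, then enter in small steps watching the force.

Call:
apply_moves --series '[[1, [0, 0.06, 0], 0], [1, [0, 0.06, 0], 0], [1, [0.3, 0.06, 0], 0], [1, [0.6, 0.06, 0], 0], [1, [0.9, 0.06, 0], 0], [1, [1.1, 0.06, 0], 0], [1, [1.1, 0.06, 0], 0], [1, [1.1, 0.06, 0], 0]]'

```text
t: 12.58
eef_pos: [469.6, 108.6, 325.8]
tcp_rot: [-2.603, 1.571, 0.625]
ft_force: [0.0, -0.3, -1.3]
opening: 0.361
```

```bash
cat > st.py <<'E'
from h import *
np.set_printoptions(linewidth=220)
s=monitor.state();p,T=tool()
print(s['t'],'open',s['opening']*95,p.round(2),'F',(T.T@s['ft_force']).round(2),'M',(T.T@s['moment']).round(3),'yh',togo(p)[1])
E
python3 st.py
```

```text
12.575 open 34.281787892440676 [469.62 108.62 325.79] F [ 1.31  0.26 -0.03] M [ 0.016 -0.169  0.024] yh ('yhead', np.float64(-85.03))
```

No contact force with the underside 6 mm below the tip, so the shaft is in the bore. I go on down to half-way up the flat.

Call:
apply_moves --series '[[1, [0.4, 0, 0], 0], [1, [0.8, 0, 0], 0], [1, [1.2, 0, 0], 0], [1, [1.6, 0, 0], 0], [1, [2.0, 0, 0], 0], [1, [2.3, 0, 0], 0], [1, [2.3, 0, 0], 0], [1, [2.3, 0, 0], 0], [1, [2.3, 0, 0], 0]]'

```text
t: 13.7
eef_pos: [469.6, 108.6, 302.9]
tcp_rot: [-2.966, 1.57, 0.263]
ft_force: [-0.2, -0.0, -1.2]
opening: 0.361
```

```bash
python3 st.py; python3 - <<'E'
from h import *
w=look('wrist');np.savez('w9.npz',**{k:np.array(v) for k,v in w.items()})
c=look('scene');np.savez('s9.npz',**{k:np.array(v) for k,v in c.items()})
a=cv2.resize(w['image'][180:300,195:315],None,fx=5,fy=5,interpolation=cv2.INTER_NEAREST)
u,v=proj(c,(469,109,115)); u,v=int(u),int(v)
b=cv2.resize(c['image'][v-40:v+40,u-13:u+13],None,fx=7.5,fy=7.5,interpolation=cv2.INTER_CUBIC)
o=np.hstack([a,b]); cv2.imwrite('pics/w9.png',cv2.cvtColor(np.clip((o/255.)**.5*255,0,255).astype(np.uint8),cv2.COLOR_RGB2BGR))
E
```

```text
13.7 open 34.26698395266339 [469.63 108.63 302.87] F [ 1.24 -0.01  0.19] M [ 0.001 -0.206  0.039] yh ('yhead', np.float64(-85.02))
```

View pics/w9.png

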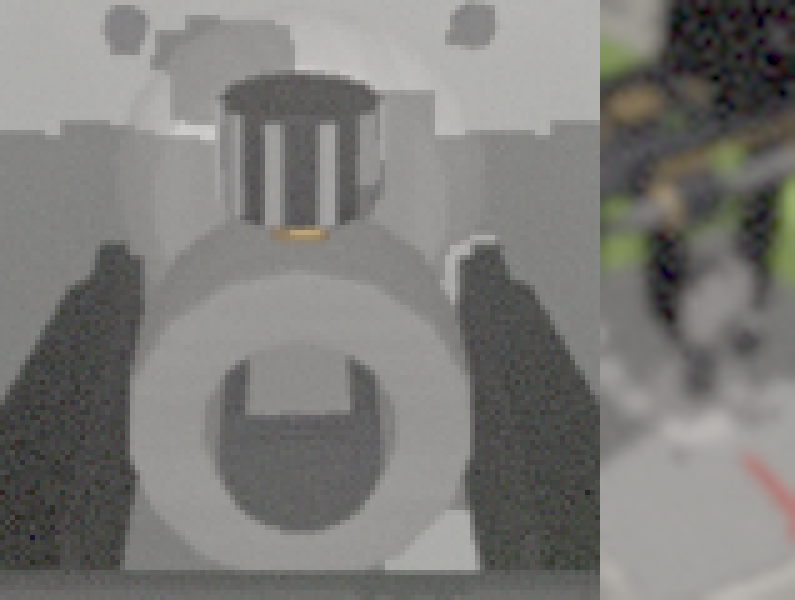

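The last picture shows the bright flat, (246–353) wide and centred at column 299.5, facing the knob (column 300). Its top edge is level across the image, and the shaft stands inside the bore without touching. Forces are only the collar's weight, and the screw is at z ≈ 120.8 against 120.5 for mid-flat. I hand in.

```bash
python3 -c "
from h import *
job.job_done()"; 
```

```text
the job is handed in; nothing more can be done
```

The job is handed in at about 14 s. The arm is still holding the collar on the shaft, with the thumbscrew over the flat and the flat facing the home mark.

**Turning the shaft:** I pinched it across the flat, reading 13.0 mm then 12.9 mm against the 13 mm given. I turned it about 28° to the home heading, which three measurements put between 4.9° and 5.3°. The tool read 5.03° at the end of the turn.

**Placing the collar:** I picked up the smaller grey collar across its sides and lowered it over the shaft, feeling no contact force on the way down.

**Last checks:**
- **Screw and flat:** they lie in line in the wrist picture within about 1°, and the screw's heading is 4.98°.
- **Height:** the screw is at about 120.8 mm, against 120.5 mm for the middle of the flat. The collar's underside is about 110.8 mm above the table, roughly 41 mm clear of the boss.
- **Force:** the tool feels about 1.2 N, close to the collar's own weight, so it is not pressing on the shaft.
- **Other things on the table:** I touched nothing else, but took no picture of the whole table at the end.

**Disagreements:**
- The gripper read 34.3 mm across the 36 mm collar, though the hold stayed firm throughout.
- My estimates of the shaft's position differed by 1 to 1.5 mm, so I set the collar by where the shaft appeared within its bore.

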